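Fit the slewing gear to the model crane

TASK

The plywood model crane still lacks its slewing gear: first swing its folded outrigger leg out until it snaps into its end stop, so that the model stands steady. Then take the toothed gear with the tall square hub from the white tray, turn it so that its cross-shaped bore meshes with the splined spindle on the crane's deck, slide it down and press it fully home against the sprung collar. Leave the other things where they lie, and finish while still holding the gear and pressing it home: do not let go, the spring would lift it.

Things in the scene. Friction and masses are not known exactly. Their poses are not given: they have to be found in the camera images.
- chassis: Fixed plywood crane truck. Origin on the table under the spindle axis; x to the cab, z up. Body x -75 to +100 mm, 90 wide, deck 45 above the table; cab 84 wide, to 68 high, from x +62. Both outriggers on the -y side: the cab-end one is fixed, already out, its like post (93 high) at x 66, y -143.
- outrigger (a joint): Angle (rad) of the movable leg: 0 = folded along the chassis side, pointing to chassis +x; grows swinging out, clockwise from above, to the hard stop at 1.5, nearly to chassis -y. A sprung ball catch resists (up to 0.25 N m, 3 N at the post) from about 0.9 until about 1.3, then snaps the leg to its end and holds it. Seated: above 1.42. Starts at 0 to 0.4.
- outrigger_hinge (a point): Point on the vertical hinge axis of the movable leg, 45 mm above the table, at chassis x -65, y -58 mm; axes as the chassis.
- outrigger_post (a point): Top of the upright round wooden jack post at the movable leg's free end: 12 mm diameter, top 93 mm above the table, 85 mm from the hinge axis. The leg's top is 45 mm above the table, level with the deck, so the post can be pinched or pushed from above.
- spindle_seat (a point): On the spindle axis, at the gear's underside when fully home (51 mm above the table). The steel spindle is a cross of two bars, each 6 mm thick and 24 mm across, along this frame's x and y; z up. It stands 38 mm above this point, the top 8 mm tapering by 2.2 mm a side. It starts turned up to 0.75 rad from the chassis either way and turns only stiffly (0.15 N m).
- collar (a joint): Travel (m) of the sprung aluminium collar (54 mm diameter) round the foot of the spindle: 0 = up, its top 8 mm above the seat; 0.008 = pressed fully down, level with the seat. Its spring pushes the gear up with 4 N at first, 8 N when fully down.
- slew_gear: Plywood gear flat in the tray, 60 to 110 g: 16 teeth, 81 mm across, disc 8 mm thick, square hub 36 mm wide rising to 50 mm. Origin at the centre of its underside, z up; x and y square to the hub's flat sides. A cross-shaped bore goes right through, arms along x and y, each 9 mm wide and 27 mm long: fits the spindle at any quarter turn, 1.5 mm of room a side.
- tray: White plastic tray, fixed, 250 x 160 mm outside, walls 4 mm thick and 16 mm high, floor 4 mm thick. Origin at the centre of its underside. The gear and the wheel lie in its two halves, either way round.
- wheel: Plain plywood wheel without teeth, 68 mm diameter, 8 mm thick, with a low round hub (24 mm, to 14 mm high), lying flat in the tray. To be left alone. Origin at the centre of its underside.
- bracket: Small plywood bracket 30 x 21 x 5 mm in the tray, left alone.
- glue_bottle: White bottle, 42 mm diameter, 105 mm tall, beyond the crane, left alone. Origin under its centre.
- paint_pot: Small dark grey pot with black cap, 30 mm diameter, 34 mm tall, standing between crane and tray, left alone. Origin under its centre.
- varnish_jar: Amber jar, 48 mm diameter, 55 mm tall, on the robot's side of the tray, left alone. Origin under its centre.
- sanding_block: Cork sanding block 70 x 40 x 26 mm at the left, left alone. Origin under its centre.
- screwdriver: Screwdriver 160 mm long with black handle at the right, left alone.
Mind the look-alikes: they are no part of the job. There is more than one size of the slew_gear; the job needs the middle-sized.

How it is judged:
By the outcome, as a careful person would: the job done as asked, in the order asked, and still so for the second after the job is handed in, while the arm keeps its last pose, push and grip.
It also fails if it takes over 58 s, if anything falls off the work surface, if the arm or the gripper's body presses on something with over 40 N, if the wrist force passes 120 N, or if a joint passes its speed limit or range.

ROBOT

A 7-joint arm with a two-finger parallel gripper is mounted at the origin on the work surface. World frame = base frame: x ahead of the robot, y to its left, z up, the work surface at z = 0. Lengths are in m, angles in rad, forces in N, time in s.
With the tool pointing down it reaches from about 0.4 to 0.85 m from the base axis. Payload 10.4 kg.
Tool frame: the origin (TCP) lies at the very end of the fingers, on their centre line; the grasp point (between the pads) lies 19 mm behind it; z points along the fingers, y is the line along which they close (so a half turn about z gives the same grasp; the last joint's range is limited). The gripper opens to 85 mm and grips with 20 to 120 N. Pads are 22 mm wide; open, the fingers measure 114 mm over their backs; the gripper's body (76 mm by 85 mm) begins 54 mm behind the grasp point. The pads swing forward as they close: fully open they stand 13 mm farther back than shut.
Start: joints at [1.226, 0.332, -0.065, 1.46, 0.022, 1.35, -0.088], TCP at [0.198, -0.593, 0.231] pointing down, gripper open.
Joint ranges: [-2.6, 2.6], [-0.5, 2.12], [-1.47, 1.34], [0.16, 2.42], [-1.27, 4.41], [0.06, 2.06], [-2.6, 2.6]. Speed limits (rad/s): [2.22, 2.22, 2.79, 2.79, 3.14, 3.14, 3.14].

INTERFACE

Orientations are given as a unit quaternion [x, y, z, w].
In Python, from workcell import manip, optics gives the robot as it stands.
- The arm moves only by the tool jog_arm, never from a script. Its arguments are lists of equal length, an entry for each row: "dr": the turn, a rotation vector about the tool's x, y, z normalised to -1 to 1, where 1 is 4 degrees, a list of three; "translation": the shift along the tool's x, y, z normalised to -1 to 1, where 1 is 0.025 m, a list of three; "jaw": the opening, from 0 (shut) to 1 (fully open). A call has 1 to 10 rows; each row shifts and turns the commanded pose from where the row before left it, along the tool's axes as they then stand; what a row does not reach is not made up. A row lasts 1/10 s, in which the tool goes at most 50 mm and 8.59 degrees, less where a joint would pass 70% of its speed; a pose out of reach is approached as far as the arm can. A call with a number of a shift or a turn outside -1 to 1 is refused whole. A call with a gripper value outside its range is refused whole. The fingers move at their own pace and stop on an object; "squeeze" is the grip in N (left out, the last holds). Time passes only in rows, so rows that do not move let the fingers close. It gives the time, the measured TCP pose, the force, the opening and the grip force at its end, in the units of the state.
- manip.get_obs(): the state, without advancing time (a new reading comes with each control period).
- optics.camera(name): name is "side" or "top" or "wrist"; returns a dict with "color" (400x640x3 uint8, red, green, blue), "mtx" (3x3 intrinsics, pixels), "k1" (the pictures are not rectified: a ray, as slopes to the right and down, at radius r is drawn at 1 + k1 r^2 times it, then the intrinsics apply), "R" (3x3) and "t" (3): a world point X has camera coordinates R X + t. Camera axes: x right, y down, z forward; pixel columns grow to the right and rows downward; lengths in m; the calibration is good to about 2 mm. A picture is of the moment at which its call begins. There is no depth.
- manip.hand_in(): hands the job in; it is judged then, once.
The state is a dict: "clock": time; "joint_pos": joint angles; "joint_velocities": joint speeds; "tau": joint torques, N m; "position": TCP position; "ee_rot": TCP orientation; "ft_force": force on the tool from outside, world axes, zero at the start; "torque": the same for the moment, N m; "grip_width": opening from 0.0 (shut) to 1.0 (fully open); "grasp_force": force on a finger pad.
Only numpy, scipy, OpenCV 4.12 (cv2) and the standard library are available. Lean on these libraries where they do the work, as an engineer would, in place of code of your own. Each camera call takes 0.05 s, during which the arm holds its last target. There are 200 camera calls.

## Working session

There is one attempt and no reset: what is moved stays moved. The work goes in short steps, Python scripts to look and compute and a tool call to move; the robot and the scene stay as the last step left them, time stands still between calls to the robot, and variables do not carry over. Pictures are saved under pics/ and viewed, at most 10 in all, crops included, and the job is handed in when it is done.

Besides the shell and the picture viewer there is one more tool, called as name(argument=value, ...) on one line, values as JSON. jog_arm: Moves the arm, as the interface text tells. Scaled input: -1 to 1 covers 0.025 m each way for a shift and 4 degrees each way for a turn. Its arguments: {"type":"object","properties":{"dr":{"type":"array","items":{"type":"array","items":{"type":"number"}}},"translation":{"type":"array","items":{"type":"array","items":{"type":"number"}}},"jaw":{"type":"array","items":{"type":"number"}},"squeeze":{"type":"number"}},"required":["dr","translation","jaw"]}

```bash
mkdir -p pics; ls; cat > h.py <<'E'
import numpy as np, cv2
from workcell import manip, optics
def und(c,px):
    d=np.array([c["k1"],0,0,0,0],float)
    return cv2.undistortPoints(np.array(px,float).reshape(-1,1,2),np.array(c["mtx"],float),d)[:,0]
def ray(c,px):
    n=und(c,px); R=np.array(c["R"]);t=np.array(c["t"])
    return -R.T@t, np.c_[n,np.ones(len(n))]@R
def plane(c,px,z):
    o,d=ray(c,px); return o+d*((z-o[2])/d[:,2])[:,None]
def proj(c,X):
    return cv2.projectPoints(np.array(X,float).reshape(-1,3),cv2.Rodrigues(np.array(c["R"],float))[0],np.array(c["t"],float),np.array(c["mtx"],float),np.array([c["k1"],0,0,0,0],float))[0][:,0]
def save(n,im): cv2.imwrite("pics/"+n,cv2.cvtColor(im,cv2.COLOR_RGB2BGR))
E
python3 - <<'E'
from h import *
import pickle
cs={n:optics.camera(n) for n in("top","side","wrist")}
pickle.dump(cs,open("c0.pkl","wb"))
for n in cs: save(n+"0.png",cs[n]["color"]); c=cs[n];print(n,-np.array(c["R"]).T@c["t"],c["k1"])
print(manip.get_obs())
E
```

```text
pics
top [ 0.29395819 -0.0100943   1.6305125 ] 0.017336157247520398
side [0.04770427 1.23619858 0.94076424] 0.01062270106556883
wrist [ 0.26820153 -0.57030916  0.37378449] 0.01362862243795387
{'clock': 0.15, 'joint_pos': array([ 1.22641364,  0.33274542, -0.06470722,  1.46075952,  0.02163695,
        1.34983781, -0.08850209]), 'joint_velocities': array([ 0.00082797, -0.00171639, -0.00104475, -0.00273016,  0.00278802,
        0.00106783,  0.00215961]), 'tau': array([ 1.10363701e-03, -6.25828099e+01,  4.94564732e-02, -3.91852891e+01,
        1.62592315e-02,  7.32026791e-03, -2.79075169e-05]), 'position': array([ 0.19757035, -0.5926681 ,  0.23068171]), 'ee_rot': array([ 9.87082345e-01,  1.60212882e-01, -1.21822142e-04, -5.12536406e-04]), 'ft_force': array([-0.59392827, -0.09955253, -0.19039327]), 'torque': array([0.02513975, 0.03692713, 0.0173757 ]), 'grasp_force': 0.0, 'grip_width': 1.001504512839875}
```

View pics/top0.png

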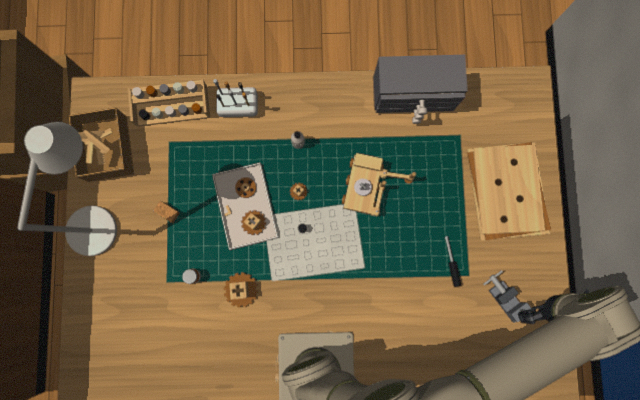

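View pics/side0.png

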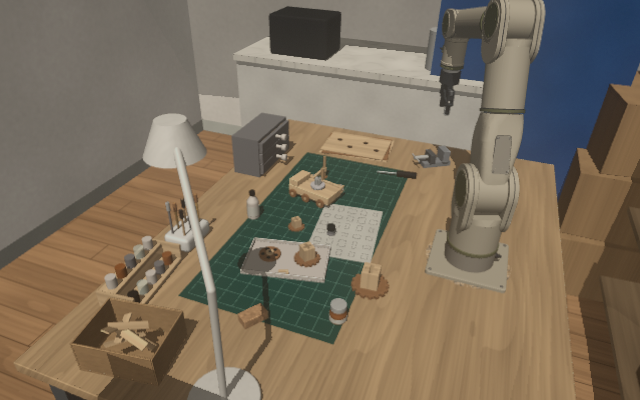

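Gear candidates in the top view are the large gear at (240,291) on the table, the small one at (299,191) on the mat, and the one in the tray at (254,222). The hub-less disc at (245,187) should be the wheel. The tray gear (254,222) fits the description because it is in the tray and mid-sized. I'll confirm it in a crop.

```bash
python3 - <<'E'
from h import *
import pickle
cs=pickle.load(open("c0.pkl","rb")); c=cs["top"]
im=c["color"][145:305,210:425]
save("crop0.png",cv2.resize(im,None,fx=3.7,fy=3.7,interpolation=cv2.INTER_CUBIC))
for n,p,z in [("cab",(368,162),.068),("gear hub",(254,222),.054),("wheel",(245,187),.012),("spindle",(364,187),.089),("fixed post",(410,178),.093)]:
    print(n,plane(c,[p],z)[0].round(4))
E
```

```text
cab [ 0.6375 -0.1779  0.068 ]
gear hub [0.4582 0.1818 0.054 ]
wheel [0.5767 0.2153 0.012 ]
spindle [ 0.555  -0.1607  0.089 ]
fixed post [ 0.579  -0.3018  0.093 ]
```

View pics/crop0.png

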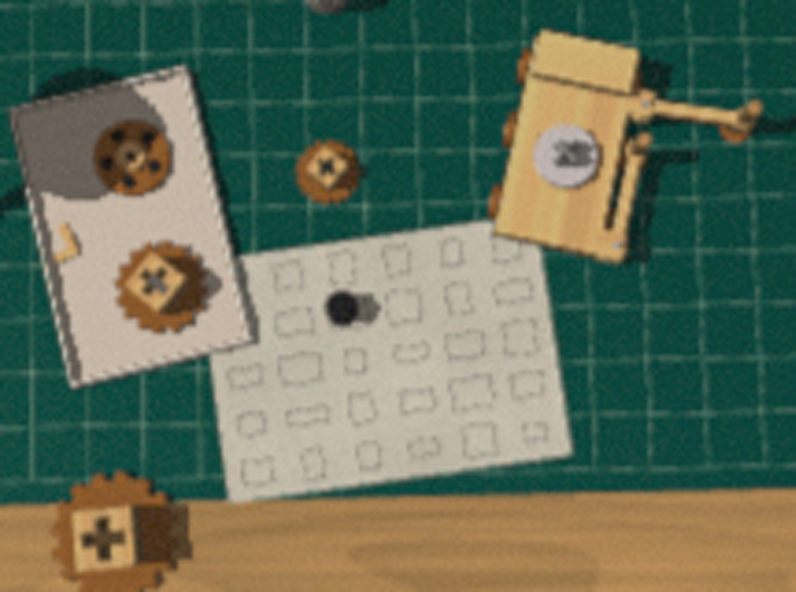

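The crop confirms the middle-sized gear in the tray (full-image (254,222)): toothed, with a tall square hub and smaller than the (240,291) gear. The wheel is at (245,187). The movable post is at about (382.4,183.6) and its hinge at about (376.8,210.7), nearly folded.

```bash
cat >> h.py <<'E'
def yaw(o):
    from scipy.spatial.transform import Rotation as Ro
    x=Ro.from_quat(o["ee_rot"]).as_matrix(); return np.degrees(np.arctan2(x[1,0],x[0,0])), x
def plan(target,ty,n,z0=None,start=None):
    """constant rows (tool axes, scaled) for n rows to reach target xyz, yaw deg"""
    o=manip.get_obs(); y0,_=yaw(o); p=np.array(o["position"])
    if start is not None: p=np.array(start[:3]); y0=start[3]
    dy=(ty-y0+180)%360-180; f=dy/n
    d=np.array(target)-p; S=np.zeros((2,2))
    for k in range(n):
        a=np.radians(y0+k*f); S+=np.array([[np.cos(a),np.sin(a)],[np.sin(a),-np.cos(a)]])
    t=np.linalg.solve(S,d[:2])
    print("n",n,"tr",(np.r_[t,-d[2]/n]/.025).round(3),"drz",round(-f/4,3),"cur",p.round(4),round(y0,2))
E
python3 - <<'E'
from h import *
import pickle
cs=pickle.load(open("c0.pkl","rb")); c=cs["top"]
hinge=plane(c,[(376.8,210.7)],.045)[0];post=plane(c,[(382.4,183.6)],.093)[0]
fx=plane(c,[(210+750/3.7,145+112/3.7)],.093)[0]; sp=plane(c,[(210+566/3.7,145+157/3.7)],.059)[0]
print(hinge,post,fx,sp,np.hypot(*(post-hinge)[:2]),np.degrees(np.arctan2(*(post-hinge)[1::-1])))
# chassis yaw from spindle->hinge and spindle->fixed post
for P,l in((hinge,(-65,-58)),(fx,(66,-143))):
    d=P-sp; print(np.degrees(np.arctan2(d[1],d[0])-np.arctan2(l[1],l[0]))%360, np.hypot(*d[:2]),np.hypot(*l))
w=cs["wrist"];print(w["mtx"],np.array(w["R"])[2], "axis hits",plane(w,[(320,200)],.06))
plan((0.56,-0.19,.26),130,25)
E
```

```text
[ 0.48632885 -0.20243133  0.045     ] [ 0.56360344 -0.21684432  0.093     ] [ 0.58734632 -0.31039278  0.093     ] [ 0.55880534 -0.16037847  0.059     ] 0.07860722511495719 -10.565208416029021
348.38071404339564 0.0837931111189421 87.11486669908874
345.99693041167797 0.15270521258938138 157.4960316960399
[[299.95625837   0.         317.47325951]
 [  0.         299.95625837 195.81568367]
 [  0.           0.           1.        ]] [-0.27338522 -0.08948971 -0.9577328 ] axis hits [[ 0.17495933 -0.60376999  0.06      ]]
n 25 tr [ 0.932  0.415 -0.047] drz -1.116 cur [ 0.1976 -0.5927  0.2307] 18.44
```

jog_arm(dr=[[0,0,-0.93],[0,0,-0.93],[0,0,-0.93],[0,0,-0.93],[0,0,-0.93],[0,0,-0.93],[0,0,-0.93],[0,0,-0.93],[0,0,-0.93],[0,0,-0.93]], translation=[[0.78,0.35,-0.04],[0.78,0.35,-0.04],[0.78,0.35,-0.04],[0.78,0.35,-0.04],[0.78,0.35,-0.04],[0.78,0.35,-0.04],[0.78,0.35,-0.04],[0.78,0.35,-0.04],[0.78,0.35,-0.04],[0.78,0.35,-0.04]], jaw=[0.4,0.4,0.4,0.4,0.4,0.4,0.4,0.4,0.4,0.4])

```text
clock: 1.15
position: [0.4055, -0.5519, 0.2414]
ee_rot: [0.883, 0.469, 0.0, 0.0]
ft_force: [0.7, -1.5, 0.5]
grip_width: 0.398
grasp_force: 0.0
```

jog_arm(dr=[[0,0,-0.93],[0,0,-0.93],[0,0,-0.93],[0,0,-0.93],[0,0,-0.93],[0,0,-0.93],[0,0,-0.93],[0,0,-0.93],[0,0,-0.93],[0,0,-0.93]], translation=[[0.78,0.35,-0.04],[0.78,0.35,-0.04],[0.78,0.35,-0.04],[0.78,0.35,-0.04],[0.78,0.35,-0.04],[0.78,0.35,-0.04],[0.78,0.35,-0.04],[0.78,0.35,-0.04],[0.78,0.35,-0.04],[0.78,0.35,-0.04]], jaw=[0.4,0.4,0.4,0.4,0.4,0.4,0.4,0.4,0.4,0.4])

```text
clock: 2.15
position: [0.5446, -0.3946, 0.2514]
ee_rot: [0.687, 0.726, -0.0, 0.0]
ft_force: [0.4, 0.1, 1.5]
grip_width: 0.406
grasp_force: 0.0
```

jog_arm(dr=[[0,0,-0.93],[0,0,-0.93],[0,0,-0.93],[0,0,-0.93],[0,0,-0.93],[0,0,-0.93],[0,0,-0.93],[0,0,-0.93],[0,0,-0.93],[0,0,-0.93]], translation=[[0.78,0.35,-0.04],[0.78,0.35,-0.04],[0.78,0.35,-0.04],[0.78,0.35,-0.04],[0.78,0.35,-0.04],[0.78,0.35,-0.04],[0.78,0.35,-0.04],[0.78,0.35,-0.04],[0.78,0.35,-0.04],[0.78,0.35,-0.04]], jaw=[0.4,0.4,0.4,0.4,0.4,0.4,0.4,0.4,0.4,0.4])

```text
clock: 3.15
position: [0.5604, -0.1851, 0.2615]
ee_rot: [0.42, 0.908, -0.0, 0.0]
ft_force: [0.0, 0.1, 1.0]
grip_width: 0.404
grasp_force: 0.0
```

```bash
python3 - <<'E'
from h import *
import pickle
o=manip.get_obs(); print(o["clock"],o["position"],yaw(o)[0],o["joint_pos"].round(2),yaw(o)[1][:,2],o["ft_force"])
c=optics.camera("wrist"); pickle.dump(c,open("w1.pkl","wb")); save("w1.png",c["color"])
E
```

```text
3.15 [ 0.5604162  -0.1851171   0.26145451] 130.3535484357062 [ 0.73  0.3  -0.61  1.49  0.17  1.41  0.82] [ 8.47901088e-05 -4.60537723e-04 -9.99999890e-01] [0.03402471 0.10469986 0.97064535]
```

View pics/w1.png

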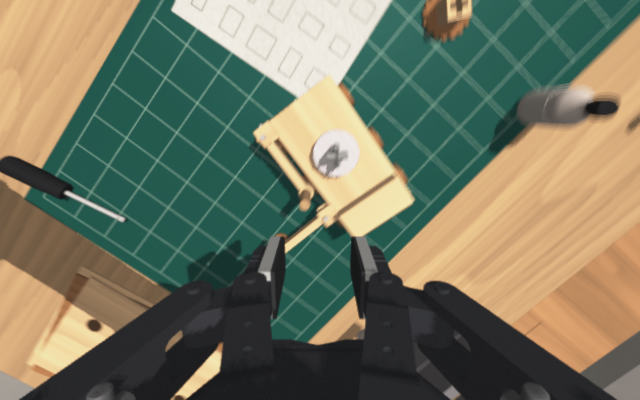

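The view (slightly blurred) shows the crane: hinge at about (264,133), collar at about (336,155), movable post at about (304,200), fixed leg root at about (328,217). I'll take a still, enlarged crop for exact pixels.

```bash
python3 - <<'E'
from h import *
import pickle
c=optics.camera("wrist"); pickle.dump(c,open("w2.pkl","wb"))
save("w2.png",cv2.resize(c["color"][60:250,230:430],None,fx=3.1,fy=3.1,interpolation=cv2.INTER_CUBIC))
E
```

```text
(no output)
```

View pics/w2.png

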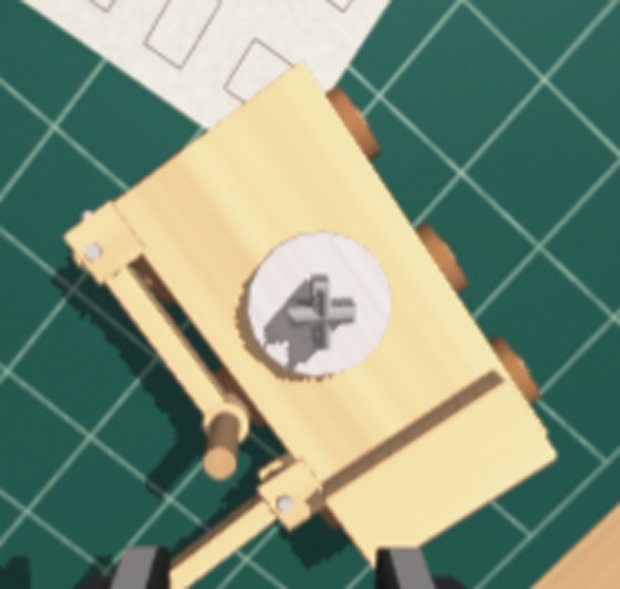

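```bash
python3 - <<'E'
from h import *
import pickle
c=pickle.load(open("w2.pkl","rb"))
P=lambda x,y,z: plane(c,[(230+x/3.1,60+y/3.1)],z)[0]
hinge=P(93,251,.047);h2=P(285,503,.047);col=P(319,305,.059);post=P(220,463,.093)
rl=P(299,63,.045);cab=P(555,455,.068)
a1=P(288,312,.089);a2=P(355,311,.089);b1=P(322,277,.089);b2=P(320,348,.089)
an=lambda d:np.degrees(np.arctan2(d[1],d[0]))
print("hinge",hinge,"h2",h2,"col",col,"post",post)
print("leg",an(post-hinge),np.hypot(*(post-hinge)[:2]),"hinge line yaw",an(h2-hinge),np.hypot(*(h2-hinge)[:2]))
print("col-hinge",an(col-hinge)-np.degrees(np.arctan2(58,65)),np.hypot(*(col-hinge)[:2]), "left edge",an(cab-rl))
print("spindle",(a1+a2)/2,(b1+b2)/2,an(a2-a1),an(b2-b1),np.hypot(*(a2-a1)[:2]))
yw=an(h2-hinge); R=lambda a:np.array([[np.cos(a),-np.sin(a)],[np.sin(a),np.cos(a)]])
E
```

```text
hinge [ 0.48854424 -0.2004789   0.047     ] h2 [ 0.6115566  -0.23044244  0.047     ] col [ 0.56568577 -0.15858772  0.059     ] post [ 0.57144597 -0.22063069  0.093     ]
leg -13.662503479725263 0.08531583244318307 hinge line yaw -13.689608615784532 0.12660906265555377
col-hinge -13.238909208534178 0.0877820350304521 left edge -14.482524899547167
spindle [ 0.56329736 -0.15689852  0.089     ] [ 0.56348737 -0.15737301  0.089     ] 41.61403985927692 -49.931400469007706 0.022975550667017022
```

```bash
python3 - <<'E'
from h import *
plan((0.5714,-0.2206,.1115),166.4,10)
E
```

```text
n 10 tr [-0.121 -0.105  0.602] drz -0.896 cur [ 0.5608 -0.1826  0.2621] 130.54
```

jog_arm(dr=[[0,0,-0.9],[0,0,-0.9],[0,0,-0.9],[0,0,-0.9],[0,0,-0.9],[0,0,-0.9],[0,0,-0.9],[0,0,-0.9],[0,0,-0.9],[0,0,-0.86]], translation=[[-0.12,-0.105,0.6],[-0.12,-0.105,0.6],[-0.12,-0.105,0.6],[-0.12,-0.105,0.6],[-0.12,-0.105,0.6],[-0.12,-0.105,0.6],[-0.12,-0.105,0.6],[-0.12,-0.105,0.6],[-0.12,-0.105,0.6],[-0.12,-0.105,0.6]], jaw=[0.3,0.3,0.3,0.3,0.3,0.3,0.3,0.3,0.3,0.3])

```text
clock: 4.25
position: [0.5707, -0.2252, 0.1107]
ee_rot: [0.122, 0.993, -0.0, -0.0]
ft_force: [-0.1, -0.1, 0.1]
grip_width: 0.303
grasp_force: 0.0
```

jog_arm(dr=[[0,0,0],[0,0,0]], translation=[[0,0,0],[0,0,0]], jaw=[0.3,0.3])

```text
clock: 4.45
position: [0.5708, -0.2247, 0.1116]
ee_rot: [0.124, 0.992, 0.0, -0.0]
ft_force: [-0.6, 1.3, -0.1]
grip_width: 0.3
grasp_force: 0.0
```

```bash
python3 - <<'E'
from h import *
plan((0.5714,-0.2206,.063),166.4,5)
E
```

```text
n 5 tr [0.003 0.033 0.388] drz -0.031 cur [ 0.5708 -0.2247  0.1116] 165.78
```

jog_arm(dr=[[0,0,0],[0,0,0],[0,0,0],[0,0,0],[0,0,0],[0,0,0],[0,0,0]], translation=[[0.02,0.16,0],[0,0,0.4],[0,0,0.4],[0,0,0.4],[0,0,0.4],[0,0,0.36],[0,0,0]], jaw=[0.3,0.3,0.3,0.3,0.3,0.3,0.3])

```text
clock: 5.15
position: [0.5704, -0.2205, 0.0605]
ee_rot: [0.123, 0.992, 0.0, -0.001]
ft_force: [-0.7, -0.1, -0.2]
grip_width: 0.301
grasp_force: 0.0
```

jog_arm(dr=[[0,0,0],[0,0,0],[0,0,0]], translation=[[0,0,0],[0,0,0],[0,0,0]], jaw=[0.2,0.2,0.2])

```text
clock: 5.45
position: [0.5716, -0.2209, 0.0628]
ee_rot: [0.123, 0.992, -0.0, 0.0]
ft_force: [0.4, -0.5, 0.4]
grip_width: 0.201
grasp_force: 0.0
```

jog_arm(dr=[[0,0,0.98],[0,0,0.98],[0,0,0.98],[0,0,0.98],[0,0,0.98],[0,0,0.98],[0,0,0.98],[0,0,0.98],[0,0,0.98],[0,0,0.98]], translation=[[0.008,-0.233,0],[0.008,-0.233,0],[0.008,-0.233,0],[0.008,-0.233,0],[0.008,-0.233,0],[0.008,-0.233,0],[0.008,-0.233,0],[0.008,-0.233,0],[0.008,-0.233,0],[0.008,-0.233,0]], jaw=[0.2,0.2,0.2,0.2,0.2,0.2,0.2,0.2,0.2,0.2])

```text
clock: 6.45
position: [0.5399, -0.2684, 0.0628]
ee_rot: [0.45, 0.893, 0.0, 0.001]
ft_force: [0.5, 0.2, -0.9]
grip_width: 0.199
grasp_force: 0.4
```

jog_arm(dr=[[0,0,0.98],[0,0,0.98],[0,0,0.98],[0,0,0.98],[0,0,0.98],[0,0,0.98],[0,0,0.98],[0,0,0.98],[0,0,0.98],[0,0,0.98]], translation=[[0.008,-0.233,0],[0.008,-0.233,0],[0.008,-0.233,0],[0.008,-0.233,0],[0.008,-0.233,0],[0.008,-0.233,0],[0.008,-0.233,0],[0.008,-0.233,0],[0.008,-0.233,0],[0.008,-0.233,0]], jaw=[0.2,0.2,0.2,0.2,0.2,0.2,0.2,0.2,0.2,0.2])

```text
clock: 7.45
position: [0.4855, -0.2856, 0.063]
ee_rot: [0.724, 0.69, 0.0, 0.001]
ft_force: [0.6, -1.0, -0.6]
grip_width: 0.2
grasp_force: 0.5
```

jog_arm(dr=[[0,0,0.98],[0,0,0.98],[0,0,0],[0,0,0]], translation=[[0.008,-0.233,0],[0.008,-0.233,0],[0,0,0],[0,0,0]], jaw=[0.2,0.2,0.2,0.2])

```text
clock: 7.85
position: [0.4737, -0.2838, 0.0627]
ee_rot: [0.767, 0.641, 0.0, 0.0]
ft_force: [0.8, -0.4, -1.3]
grip_width: 0.2
grasp_force: 0.0
```

```bash
python3 - <<'E'
from h import *
o=manip.get_obs(); p=o["position"];d=p[:2]-np.array([.4885,-.2005]);print(yaw(o)[0],np.hypot(*d),np.radians(-13.6)-np.arctan2(d[1],d[0]),o["joint_pos"].round(2),o["ft_force"])
E
```

```text
79.75787510232897 0.0845993696404061 1.50910732002172 [ 0.76  0.36 -0.35  1.82  0.14  0.99  0.17] [ 0.76457925 -0.36677373 -1.32065068]
```

jog_arm(dr=[[0,0,0],[0,0,0],[0,0,0],[0,0,0],[0,0,0],[0,0,0],[0,0,0],[0,0,0],[0,0,0]], translation=[[0,0,0],[0,0,-0.4],[0,0,-0.8],[0,0,-0.8],[0,0,-1],[0,0,-1],[0,0,-1],[0,0,-1],[0,0,-1]], jaw=[0.3,0.3,0.3,0.4,0.4,0.6,0.6,0.6,0.6])

```text
clock: 8.75
position: [0.4734, -0.2836, 0.2393]
ee_rot: [0.768, 0.641, 0.0, 0.0]
ft_force: [0.9, -0.4, -0.0]
grip_width: 0.6
grasp_force: 0.0
```

```bash
python3 - <<'E'
from h import *
plan((0.53,-0.17,.262),55,8)
E
```

```text
n 8 tr [ 0.636  0.06  -0.114] drz 0.772 cur [ 0.4734 -0.2836  0.2393] 79.69
```

jog_arm(dr=[[0,0,0.77],[0,0,0.77],[0,0,0.77],[0,0,0.77],[0,0,0.77],[0,0,0.77],[0,0,0.77],[0,0,0.77],[0,0,0],[0,0,0]], translation=[[0.64,0.06,-0.11],[0.64,0.06,-0.11],[0.64,0.06,-0.11],[0.64,0.06,-0.11],[0.64,0.06,-0.11],[0.64,0.06,-0.11],[0.64,0.06,-0.11],[0.64,0.06,-0.11],[0,0,0],[0,0,0]], jaw=[0.6,0.6,0.6,0.6,0.6,0.6,0.6,0.6,0.6,0.6])

```text
clock: 9.75
position: [0.5301, -0.1698, 0.2597]
ee_rot: [0.886, 0.463, -0.0, 0.0]
ft_force: [0.2, -0.2, -0.3]
grip_width: 0.597
grasp_force: 0.0
```

```bash
python3 - <<'E'
from h import *
import pickle
c=optics.camera("wrist"); pickle.dump(c,open("w3.pkl","wb"))
save("w3.png",cv2.resize(c["color"][:300,80:560],None,fx=1.66,fy=1.66,interpolation=cv2.INTER_CUBIC))
plan((0.41,0.182,.262),55,16)
E
```

```text
n 16 tr [ 0.55  -0.75  -0.006] drz 0.001 cur [ 0.5298 -0.1704  0.2595] 55.06
```

View pics/w3.png

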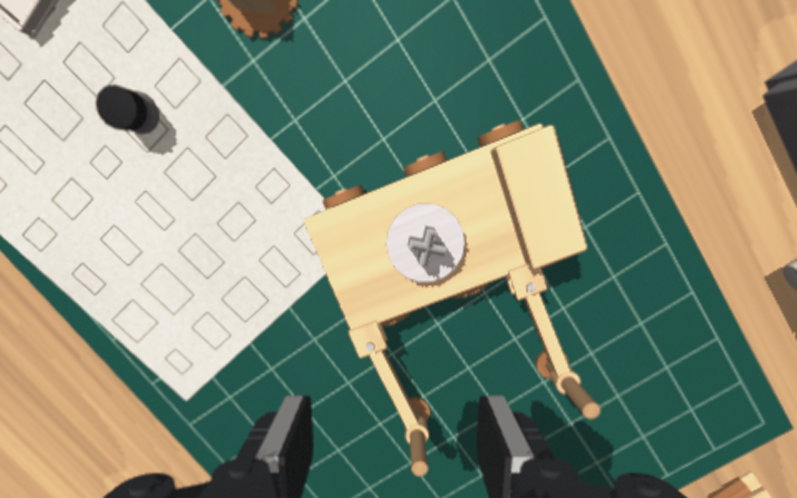

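The leg is now out: hinge (371,346), post top (420,467), roughly parallel to the fixed leg ((530,288) to (591,410)). The collar is at (426,243).

```bash
python3 - <<'E'
from h import *
import pickle
c=pickle.load(open("w3.pkl","rb"))
P=lambda x,y,z: plane(c,[(80+x/1.66,y/1.66)],z)[0]
hinge=P(371,346,.047);h2=P(530,288,.047);col=P(426,243,.059);post=P(420,467,.093);fx=P(591,410,.093)
an=lambda d:np.degrees(np.arctan2(d[1],d[0]))
y=an(h2-hinge)
print(hinge,h2,col,post,fx,"yaw",y,"theta",np.radians(y-an(post-hinge)),np.hypot(*(post-hinge)[:2]),"fixed",np.radians(y-an(fx-h2)))
im=c["color"];g=cv2.cvtColor(im,cv2.COLOR_RGB2HSV)
E
```

```text
[ 0.48812241 -0.20162463  0.047     ] [ 0.6092943  -0.23167052  0.047     ] [ 0.56560149 -0.15940606  0.059     ] [ 0.47464955 -0.2835013   0.093     ] [ 0.5953968  -0.31342479  0.093     ] yaw -13.926232246234 theta 1.4908268514250043 0.082977748122606 fixed 1.4961192565937302
```

jog_arm(dr=[[0,0,0],[0,0,0],[0,0,0],[0,0,0],[0,0,0],[0,0,0],[0,0,0],[0,0,0]], translation=[[0.55,-0.75,0],[0.55,-0.75,0],[0.55,-0.75,0],[0.55,-0.75,0],[0.55,-0.75,0],[0.55,-0.75,0],[0.55,-0.75,0],[0.55,-0.75,0]], jaw=[0.6,0.6,0.6,0.6,0.6,0.6,0.6,0.6])

```text
clock: 10.6
position: [0.4698, 0.0062, 0.2593]
ee_rot: [0.887, 0.462, -0.0, 0.0]
ft_force: [-0.4, -0.3, 0.3]
grip_width: 0.602
grasp_force: 0.0
```

jog_arm(dr=[[0,0,0],[0,0,0],[0,0,0],[0,0,0],[0,0,0],[0,0,0],[0,0,0],[0,0,0],[0,0,0],[0,0,0]], translation=[[0.55,-0.75,0],[0.55,-0.75,0],[0.55,-0.75,0],[0.55,-0.75,0],[0.55,-0.75,0],[0.55,-0.75,0],[0.55,-0.75,0],[0.55,-0.75,0],[0,0,0],[0,0,0]], jaw=[0.6,0.6,0.6,0.6,0.6,0.6,0.6,0.6,0.6,0.6])

```text
clock: 11.6
position: [0.4109, 0.1819, 0.2593]
ee_rot: [0.887, 0.462, -0.0, 0.0]
ft_force: [0.1, -0.1, -0.1]
grip_width: 0.597
grasp_force: 0.0
```

```bash
python3 - <<'E'
from h import *
import pickle
c=optics.camera("wrist"); pickle.dump(c,open("w4.pkl","wb"))
o=manip.get_obs();print(o["position"],yaw(o)[0],o["joint_pos"].round(2))
print(proj(c,[[.458,.182,.054]]))
save("w4.png",cv2.resize(c["color"][:300,80:560],None,fx=1.66,fy=1.66,interpolation=cv2.INTER_CUBIC))
E
```

```text
[0.4110877  0.18144543 0.25926484] 54.94950646258119 [ 0.28 -0.05 -0.76  1.82 -0.03  1.36 -1.08]
[[349.64101887 147.3116396 ]]
```

View pics/w4.png

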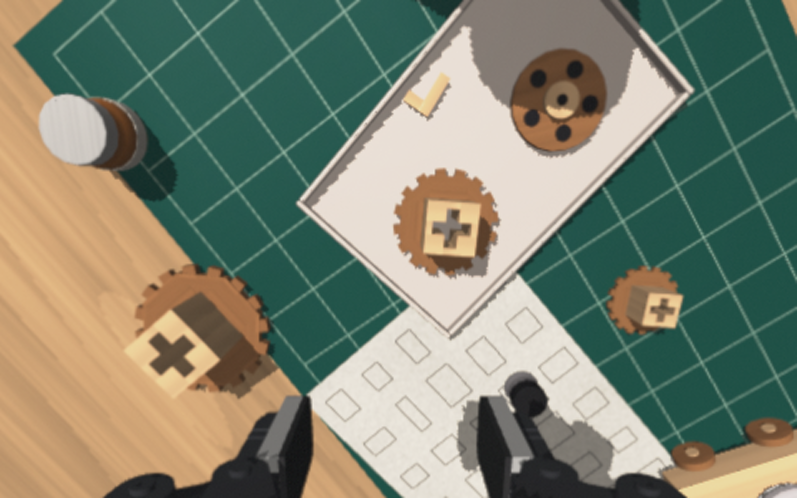

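The leg is seated (theta about 1.49). The gear hub top is at crop (452,228), flanked by the large look-alike (175,355), the small one (660,308) and the wheel (560,100). Next I'll segment the hub top.

```bash
python3 - <<'E'
from h import *
import pickle
c=pickle.load(open("w4.pkl","rb")); im=c["color"]
cx,cy=80+452/1.66,228/1.66
hsv=cv2.cvtColor(im,cv2.COLOR_RGB2HSV)
x,y=int(80+432/1.66),int(212/1.66); print(hsv[y,x],hsv[int(228/1.66),int(80+408/1.66)],hsv[int(150/1.66),int(80+430/1.66)])
m=((hsv[...,0]>14)&(hsv[...,0]<30)&(hsv[...,1]>50)&(hsv[...,2]>185)).astype(np.uint8)
r=np.zeros_like(m); r[int(cy)-28:int(cy)+28,int(cx)-28:int(cx)+28]=1; m*=r
m=cv2.morphologyEx(m,cv2.MORPH_OPEN,np.ones((2,2)))
cs,_=cv2.findContours(m,cv2.RETR_EXTERNAL,cv2.CHAIN_APPROX_NONE); k=max(cs,key=cv2.contourArea)
W=plane(c,k[:,0].astype(float),.054)[:,:2]
(ct,sz,a)=cv2.minAreaRect((W*1000).astype(np.float32)); print("hub mm",ct,sz,a)
# disc outline centre at z .012
d=((hsv[...,0]<16)&(hsv[...,1]>90)).astype(np.uint8)*cv2.dilate(r,np.ones((19,19)))
cs,_=cv2.findContours(d|m,cv2.RETR_EXTERNAL,cv2.CHAIN_APPROX_NONE);k=max(cs,key=cv2.contourArea)
W=plane(c,k[:,0].astype(float),.012)[:,:2]*1000; print("disc",cv2.minEnclosingCircle(W.astype(np.float32)))
E
```

```text
[ 19  92 236] [ 13 142 167] [ 14  21 232]
hub mm (466.409423828125, 188.64312744140625) (36.348182678222656, 36.064701080322266) 50.97468948364258
disc ((465.9956359863281, 189.98448181152344), 40.23136901855469)
```

```bash
python3 - <<'E'
from h import *
plan((.4663,.189,.085),51,8)
E
```

```text
n 8 tr [0.196 0.199 0.871] drz 0.123 cur [0.4111 0.1814 0.2593] 54.95
```

jog_arm(dr=[[0,0,0.123],[0,0,0.123],[0,0,0.123],[0,0,0.123],[0,0,0.123],[0,0,0.123],[0,0,0.123],[0,0,0.123],[0,0,0],[0,0,0]], translation=[[0.196,0.2,0.87],[0.196,0.2,0.87],[0.196,0.2,0.87],[0.196,0.2,0.87],[0.196,0.2,0.87],[0.196,0.2,0.87],[0.196,0.2,0.87],[0.196,0.2,0.87],[0,0,0],[0,0,0]], jaw=[0.6,0.6,0.6,0.6,0.6,0.6,0.6,0.6,0.6,0.6])

```text
clock: 12.65
position: [0.4662, 0.1894, 0.0854]
ee_rot: [0.902, 0.431, -0.001, -0.0]
ft_force: [-0.1, -0.1, 1.4]
grip_width: 0.599
grasp_force: 0.0
```

```bash
python3 - <<'E'
from h import *
plan((.4663,.189,.021),51,6)
E
```

```text
n 6 tr [-0.002  0.002  0.43 ] drz 0.001 cur [0.4662 0.1894 0.0854] 51.02
```

jog_arm(dr=[[0,0,0],[0,0,0],[0,0,0],[0,0,0],[0,0,0],[0,0,0],[0,0,0]], translation=[[0,0,0.43],[0,0,0.43],[0,0,0.43],[0,0,0.43],[0,0,0.43],[0,0,0.42],[0,0,0]], jaw=[0.6,0.6,0.6,0.6,0.6,0.6,0.6])

```text
clock: 13.35
position: [0.4652, 0.1899, 0.0194]
ee_rot: [0.902, 0.431, -0.001, -0.0]
ft_force: [-0.3, -0.1, 0.2]
grip_width: 0.597
grasp_force: 0.0
```

jog_arm(dr=[[0,0,0],[0,0,0],[0,0,0],[0,0,0],[0,0,0]], translation=[[0,0,0],[0,0,0],[0,0,0],[0,0,0],[0,0,0]], jaw=[0.35,0.35,0.35,0.35,0.35], squeeze=60)

```text
clock: 13.85
position: [0.4663, 0.1902, 0.0212]
ee_rot: [0.902, 0.431, 0.0, 0.0]
ft_force: [-0.1, -0.7, 1.0]
grip_width: 0.413
grasp_force: 60.5
```

jog_arm(dr=[[0,0,0],[0,0,0],[0,0,0],[0,0,0],[0,0,0],[0,0,0],[0,0,0],[0,0,0],[0,0,0],[0,0,0]], translation=[[0,0,-0.3],[0,0,-0.6],[0,0,-0.9],[0,0,-1],[0,0,-1],[0,0,-1],[0,0,-1],[0,0,-1],[0,0,-1],[0,0,-0.6]], jaw=[0.35,0.35,0.35,0.35,0.35,0.35,0.35,0.35,0.35,0.35])

```text
clock: 14.85
position: [0.4665, 0.1908, 0.2341]
ee_rot: [0.902, 0.431, 0.002, 0.0]
ft_force: [1.0, 0.2, -2.5]
grip_width: 0.41
grasp_force: 60.5
```

```bash
python3 - <<'E'
from h import *
import pickle
out=[]
for f,(u,v) in(("w2.pkl",(230+320/3.1,60+310/3.1)),("w3.pkl",(80+430/1.66,245/1.66))):
    c=pickle.load(open(f,"rb")); u0,v0=int(u)-20,int(v)-20
    print(f,u0,v0); out.append(cv2.resize(c["color"][v0:v0+40,u0:u0+40],None,fx=10,fy=10,interpolation=cv2.INTER_CUBIC))
save("sp.png",np.hstack(out))
plan((.565,-.159,.215),41,17)
E
```

```text
w2.pkl 313 140
w3.pkl 319 127
n 17 tr [-0.436  0.737  0.045] drz 0.148 cur [0.4665 0.1908 0.2341] 51.1
```

View pics/sp.png

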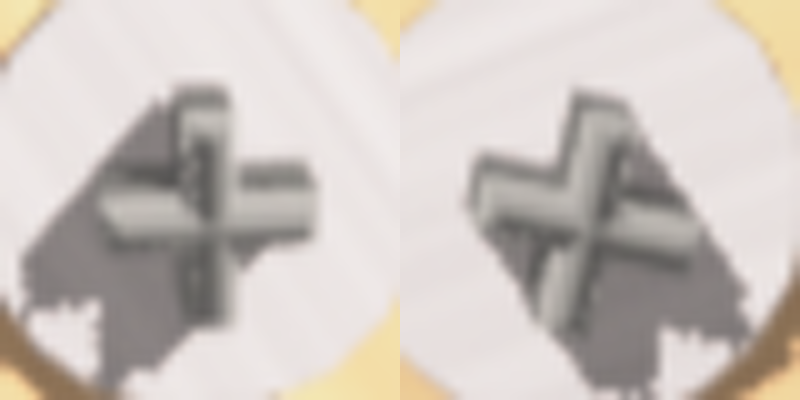

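```bash
python3 - <<'E'
from h import *
import pickle
an=lambda d:np.degrees(np.arctan2(d[1],d[0]))%90
for f,u0,v0,L in(("w2.pkl",313,140,[((115,235),(310,235)),((120,197),(305,190)),((229,95),(230,320)),((185,130),(188,318))]),
  ("w3.pkl",319,127,[((85,225),(290,267)),((90,187),(295,232)),((230,115),(160,325)),((192,120),(145,310))])):
    c=pickle.load(open(f,"rb"))
    for a,b in L:
        p=plane(c,[(u0+a[0]/10-.5,v0+a[1]/10-.5),(u0+b[0]/10-.5,v0+b[1]/10-.5)],.082); print(f,an(p[1]-p[0]).round(1),p.mean(0).round(4))
    t={"w2.pkl":(214,222),"w3.pkl":(192,225)}[f]
    print("top centre",plane(c,[(u0+t[0]/10-.5,v0+t[1]/10-.5)],.089))
E
```

```text
w2.pkl 40.8 [ 0.5663 -0.1596  0.082 ]
w2.pkl 42.9 [ 0.5632 -0.1562  0.082 ]
w2.pkl 42.0 [ 0.5658 -0.1563  0.082 ]
w2.pkl 42.4 [ 0.5634 -0.1606  0.082 ]
top centre [[ 0.56431987 -0.15773921  0.089     ]]
w3.pkl 43.5 [ 0.5639 -0.1607  0.082 ]
w3.pkl 42.8 [ 0.5665 -0.1578  0.082 ]
w3.pkl 37.6 [ 0.566  -0.1589  0.082 ]
w3.pkl 42.1 [ 0.564  -0.1568  0.082 ]
top centre [[ 0.56565629 -0.1580169   0.089     ]]
```

jog_arm(dr=[[0,0,0.148],[0,0,0.148],[0,0,0.148],[0,0,0.148],[0,0,0.148],[0,0,0.148],[0,0,0.148],[0,0,0.148],[0,0,0.148],[0,0,0.148]], translation=[[-0.436,0.737,0.04],[-0.436,0.737,0.04],[-0.436,0.737,0.04],[-0.436,0.737,0.04],[-0.436,0.737,0.04],[-0.436,0.737,0.04],[-0.436,0.737,0.04],[-0.436,0.737,0.04],[-0.436,0.737,0.04],[-0.436,0.737,0.04]], jaw=[0.35,0.35,0.35,0.35,0.35,0.35,0.35,0.35,0.35,0.35])

```text
clock: 15.85
position: [0.532, -0.0152, 0.221]
ee_rot: [0.924, 0.383, -0.0, 0.0]
ft_force: [0.6, 0.5, -0.3]
grip_width: 0.412
grasp_force: 60.5
```

jog_arm(dr=[[0,0,0.148],[0,0,0.148],[0,0,0.148],[0,0,0.148],[0,0,0.148],[0,0,0.148],[0,0,0.148],[0,0,0],[0,0,0]], translation=[[-0.436,0.737,0.04],[-0.436,0.737,0.04],[-0.436,0.737,0.04],[-0.436,0.737,0.04],[-0.436,0.737,0.04],[-0.436,0.737,0.04],[-0.436,0.737,0.04],[0,0,0],[0,0,0]], jaw=[0.35,0.35,0.35,0.35,0.35,0.35,0.35,0.35,0.35])

```text
clock: 16.75
position: [0.5647, -0.1603, 0.2138]
ee_rot: [0.937, 0.35, -0.0, -0.0]
ft_force: [0.6, 1.2, -0.8]
grip_width: 0.411
grasp_force: 60.5
```

```bash
python3 - <<'E'
from h import *
plan((.5655,-.1578,.113),42,6)
E
```

```text
n 6 tr [ 0.015 -0.009  0.672] drz -0.044 cur [ 0.5647 -0.1603  0.2138] 40.94
```

jog_arm(dr=[[0,0,-0.044],[0,0,-0.044],[0,0,-0.044],[0,0,-0.044],[0,0,-0.044],[0,0,-0.044],[0,0,0],[0,0,0]], translation=[[0.015,-0.009,0.67],[0.015,-0.009,0.67],[0.015,-0.009,0.67],[0.015,-0.009,0.67],[0.015,-0.009,0.67],[0.015,-0.009,0.67],[0,0,0],[0,0,0]], jaw=[0.35,0.35,0.35,0.35,0.35,0.35,0.35,0.35])

```text
clock: 17.55
position: [0.5657, -0.1565, 0.1141]
ee_rot: [0.933, 0.359, 0.0, -0.0]
ft_force: [0.9, 0.2, -0.6]
grip_width: 0.412
grasp_force: 60.5
```

```bash
python3 - <<'E'
from h import *
import pickle
plan((.5655,-.1578,.113),42,1)
c=optics.camera("wrist"); pickle.dump(c,open("w5.pkl","wb"))
u,v=proj(c,[[.565,-.158,.146]])[0]; print(u,v, proj(c,[[.565,-.158,.089]]))
u0,v0=int(u)-60,int(v)-60
print(u0,v0); save("w5.png",cv2.resize(c["color"][v0:v0+100,u0:u0+120],None,fx=6,fy=6,interpolation=cv2.INTER_CUBIC))
E
```

```text
n 1 tr [-0.039  0.034  0.042] drz 0.026 cur [ 0.5657 -0.1565  0.1141] 42.11
316.287369461068 289.3766916167739 [[316.64483777 234.46258   ]]
256 229
```

View pics/w5.png

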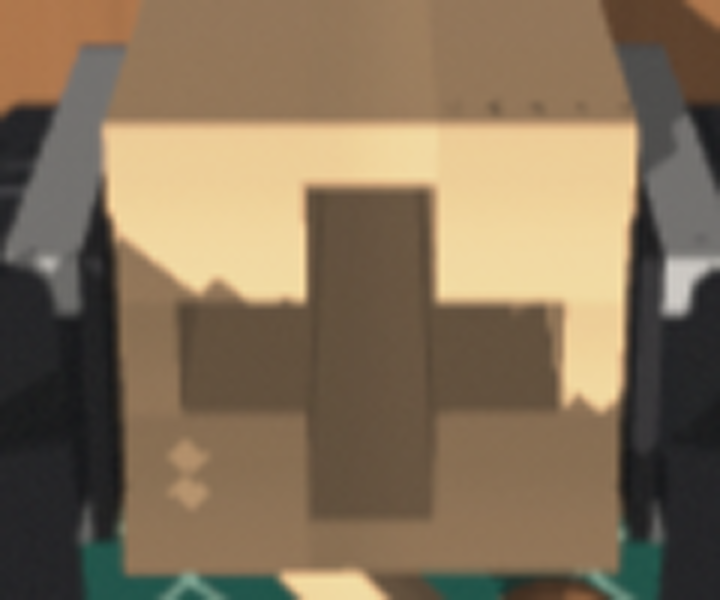

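The hub is held square between the fingers. The bore cross is centred at crop (370,357), and the hub top spans x 103–637, y 122–573.

```bash
python3 - <<'E'
from h import *
import pickle
c=pickle.load(open("w5.pkl","rb"))
p=plane(c,[(256+x/6-.5,229+y/6-.5) for x,y in((103,122),(637,122),(622,573),(125,573),(370,355))],.1469)[:,:2]
print(p.round(4),p[:4].mean(0),np.linalg.norm(np.diff(p[:4],axis=0),axis=1))
d=p[0]+p[1]-p[2]-p[3];e=p[1]+p[2]-p[0]-p[3];print(np.degrees(np.arctan2(d[1],d[0]))%90,np.degrees(np.arctan2(e[1],e[0]))%90)
E
```

```text
[[ 0.5677 -0.1318]
 [ 0.5918 -0.1586]
 [ 0.5651 -0.1833]
 [ 0.5407 -0.1562]
 [ 0.5663 -0.1573]] [ 0.5663278  -0.15748168] [0.03607676 0.03635102 0.03638618]
42.4419009315329 42.0557681692198
```

jog_arm(dr=[[0,0,0],[0,0,0],[0,0,0],[0,0,0],[0,0,0],[0,0,0],[0,0,0],[0,0,0],[0,0,0],[0,0,0]], translation=[[-0.06,0,0],[0,0,0.1],[0,0,0.1],[0,0,0.1],[0,0,0.1],[0,0,0.1],[0,0,0.1],[0,0,0.1],[0,0,0],[0,0,0]], jaw=[0.35,0.35,0.35,0.35,0.35,0.35,0.35,0.35,0.35,0.35], squeeze=80)

```text
clock: 18.6
position: [0.5643, -0.1581, 0.096]
ee_rot: [0.933, 0.359, -0.0, -0.0]
ft_force: [0.5, 0.6, -1.2]
grip_width: 0.409
grasp_force: 83.4
```

jog_arm(dr=[[0,0,0],[0,0,0],[0,0,0],[0,0,0],[0,0,0],[0,0,0],[0,0,0],[0,0,0],[0,0,0],[0,0,0]], translation=[[0,0,0.1],[0,0,0.1],[0,0,0.1],[0,0,0.1],[0,0,0.1],[0,0,0.1],[0,0,0.1],[0,0,0],[0,0,0],[0,0,0]], jaw=[0.35,0.35,0.35,0.35,0.35,0.35,0.35,0.35,0.35,0.35])

```text
clock: 19.6
position: [0.5645, -0.1581, 0.0787]
ee_rot: [0.933, 0.359, 0.0, 0.0]
ft_force: [0.0, 0.4, -0.7]
grip_width: 0.41
grasp_force: 83.4
```

jog_arm(dr=[[0,0,0],[0,0,0],[0,0,0],[0,0,0],[0,0,0],[0,0,0],[0,0,0],[0,0,0],[0,0,0],[0,0,0]], translation=[[0,0,0.08],[0,0,0.08],[0,0,0.08],[0,0,0.08],[0,0,0.06],[0,0,0.06],[0,0,0],[0,0,0],[0,0,0],[0,0,0]], jaw=[0.35,0.35,0.35,0.35,0.35,0.35,0.35,0.35,0.35,0.35])

```text
clock: 20.6
position: [0.5646, -0.1582, 0.0683]
ee_rot: [0.933, 0.359, 0.0, 0.0]
ft_force: [-2.1, 1.4, 9.5]
grip_width: 0.408
grasp_force: 85.0
```

jog_arm(dr=[[0,0,0],[0,0,0],[0,0,0],[0,0,0],[0,0,0]], translation=[[0,0,0.04],[0,0,0],[0,0,0],[0,0,0],[0,0,0]], jaw=[0.35,0.35,0.35,0.35,0.35])

```text
clock: 21.1
position: [0.5647, -0.1582, 0.0683]
ee_rot: [0.933, 0.359, 0.0, 0.001]
ft_force: [-7.1, 1.8, 18.5]
grip_width: 0.407
grasp_force: 86.5
```

jog_arm(dr=[[0,0,0],[0,0,0],[0,0,0],[0,0,0],[0,0,0]], translation=[[0,0,0.04],[0,0,0],[0,0,0],[0,0,0],[0,0,0]], jaw=[0.35,0.35,0.35,0.35,0.35])

```text
clock: 21.6
position: [0.5647, -0.1582, 0.0682]
ee_rot: [0.933, 0.359, 0.0, 0.001]
ft_force: [-11.7, 3.0, 28.8]
grip_width: 0.409
grasp_force: 87.8
```

jog_arm(dr=[[0,0,0],[0,0,0],[0,0,0],[0,0,0],[0,0,0]], translation=[[0,0,-0.03],[0,0,0],[0,0,0],[0,0,0],[0,0,0]], jaw=[0.35,0.35,0.35,0.35,0.35])

```text
clock: 22.1
position: [0.5646, -0.1582, 0.0682]
ee_rot: [0.933, 0.359, 0.0, 0.001]
ft_force: [-8.5, 1.4, 21.8]
grip_width: 0.404
grasp_force: 86.4
```

```bash
python3 - <<'E'
from h import *
s=optics.camera("side");w=optics.camera("wrist")
u,v=proj(s,[[.565,-.158,.06]])[0].astype(int); print(u,v)
a=cv2.resize(s["color"][v-33:v+34,u-33:u+34],(400,400),interpolation=cv2.INTER_CUBIC)
b=cv2.resize(w["color"][:, 120:520],(400,400))
save("fin.png",np.hstack([a,b]))
o=manip.get_obs();print(o["position"],o["ft_force"],o["torque"],o["grasp_force"],o["clock"])
E
```

```text
316 183
[ 0.56465292 -0.15821716  0.0682288 ] [-9.39198825  1.76309661 21.94855869] [0.52125871 2.01916059 0.0680655 ] 86.40879213809967 22.2
```

View pics/fin.png

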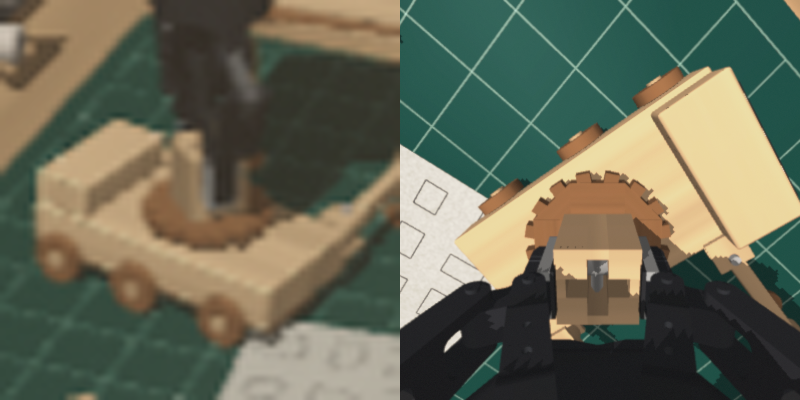

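The gear sits flat and low on the deck with the spindle inside its bore. It is hard against the stop (TCP z is 0.0682 m whether pressed with 9 or 29 N) and still gripped.

```bash
python3 -c "
from workcell import manip
print(manip.hand_in())"
```

```text
the job is handed in; nothing more can be done
None
```

The job is handed in: the outrigger leg measured 1.49 rad after the swing (seated is above 1.42), and the middle-sized gear is on the spindle against its hard stop, still gripped and pressed down with about 22 N at 22 s on the clock.

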